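Free the ratchet and back the take-up drum onto its stop

TASK

The hand-cranked take-up winder on the bench is still locked by its ratchet. Tip its pawl up out of the teeth and right over so that it stays clear, then take the crank by its upright grip and turn the drum backward (clockwise seen from above) until it comes up gently against its hidden stop and rests there. Let go and leave it so, with the pawl still tipped back; do not strain the drum against the pawl or the stop, and do not disturb the tin, weight and block beside it.

Things in the scene. Friction and masses are not known exactly. Their poses are not given: they have to be found in the camera images.
- winder_base: fixed grey base plate of the winder, 190 (x) x 225 (y) x 12 mm. Origin at bench height on the drum's upright axis, z up. The pawl bracket stands on its -y side, 100 mm from the axis, 44 mm wide, 52 mm high. A rubber-buffered stop hidden under the drum ends the backward turn at a crank angle of 0.05 to 0.75 rad, different each time: it can only be felt.
- drum: drum on the upright axis; origin as the base's. Crank angle = yaw of drum less yaw of base: 2.3 to 3.1 rad at the start, less when turned backward (clockwise from above). It drags 1 to 3 N at the grip going backward, stays where left, and keeps resting on the stop once pressed on it. The stop gives 1 to 2 N per mm at the grip; over 20 N at stop or pawl is too much.
- drum_top (a point): centre of the drum's top flange (80 mm across, 92 mm above the bench); the dark crank arm on it (18 mm wide, top at 100 mm) points along the drum's +x. Below: wooden core 52 mm across, then a steel disc 156 mm across (top at 34 mm) with 12 saw teeth 8 mm high, 53 to 74 mm from the axis; with the pawl down they let it turn only forward.
- crank_grip (a point): middle of the crank's upright wooden grip, 55 mm from the drum axis, 128 mm above the bench; 18 mm across, from z = 103 to 150 mm. It spins freely on its pin, so the hand can keep one orientation round the circle.
- pawl_knob (a point): centre of the pawl's steel cross knob, a bar 16 mm across, 24 mm long (along the base's x), on the pawl's upright tail. Pushed outward (base's -y, away from the drum axis) it lifts the pawl's arm out of the teeth; past about 0.5 rad the pawl falls over by its own weight and stays. Between knob and drum flange are about 50 mm of room, free down to the teeth (42 mm above the bench).
- pawl (a joint): pawl angle, rad: 0 to 0.25 with its arm down in or on the teeth, 1.35 tipped right back. Level pivot along the base's x, 100 mm from the drum axis on the base's -y side, 42 mm above the bench; the knob is 38 mm above it when the pawl is down.
- borax_tin: bystander: round tin 66 mm across, 52 mm high, origin under its centre; leave it alone.
- brass_weight: bystander: brass weight 44 mm across, 55 mm high, origin under its centre; leave it alone.
- emery_block: bystander: cork emery block 46 x 90 x 27 mm, origin under its centre; leave it alone.

How it is judged:
By the outcome, as a careful person would: the job done as asked, in the order asked, and still so for the second after the job is handed in, with the robot touching nothing.
It also fails if it takes over 67 s, if anything falls off the work surface, if the arm or the gripper's body presses on something with over 40 N, if the wrist force passes 120 N, or if a joint passes its speed limit or range.

ROBOT

A 6-joint arm with a two-finger parallel gripper is mounted at the origin on a cart in front of the work surface, level with it; the furniture and walls round the work are solid. World frame = base frame: x ahead of the robot, y to its left, z up, the work surface at z = 0. Lengths are in mm, angles in rad, forces in N, time in s.
With the tool pointing down it reaches from about 300 to 775 mm from the base axis. Payload 14.6 kg.
Tool frame: the origin (TCP) lies at the centre of the arm's flange, where the gripper is bolted on; the fingertips stand 199 mm ahead of it and the grasp point (between the pads) lies 180 mm ahead of it; z points along the fingers, y is the line along which they close (so a half turn about z gives the same grasp; the last joint's range is limited). The gripper opens to 94 mm and grips with 3 to 60 N. Pads are 16 mm wide; open, the fingers measure 119 mm over their backs; the gripper's body (75 mm by 177 mm) begins 78 mm behind the grasp point.
Start: joints at [-1.204, 0.3, 1.521, -0, 1.321, -0.067], TCP at [231.17, -499.051, 404.646] pointing down, gripper open.
Joint ranges: [-3.03, 3.03], [-0.79, 2.21], [0.23, 2.52], [-1.04, 4.18], [0, 3.07], [-2.55, 2.55]. Speed limits (rad/s): [2.22, 2.22, 2.57, 3.14, 3.14, 3.14].

INTERFACE

Orientations are given as [roll, pitch, yaw] about the fixed x, y, z axes, in that order (R = Rz(yaw) Ry(pitch) Rx(roll)).
In Python, from cell import manip, optics, workorder gives the robot as it stands.
- The arm moves only by the tool step_arm, never from a script. Its argument "increments" is a list that holds one entry, the list of rows, each a list of 7 numbers: the turn, a rotation vector about the tool's x, y, z as a fraction of full scale, then the shift along the tool's x, y, z as a fraction of full scale, then the closure, from -1 (fully open) to 1 (shut). In form: [[[wx, wy, wz, tx, ty, tz, fingers], ...]]. A call has 1 to 5 rows; each row shifts and turns the commanded pose from where the row before left it, along the tool's axes as they then stand; what a row does not reach is not made up. Full scale, the value 1, is 40 mm for a shift and 45 degrees for a turn. A row lasts 1/10 s, in which the tool goes at most 50 mm and 8.59 degrees, less where a joint would pass 70% of its speed; a pose out of reach is approached as far as the arm can. A call with a number of a shift or a turn outside -1 to 1 is refused whole. A call with a gripper value outside its range is refused whole. The fingers move at their own pace and stop on an object; "newtons" is the grip in N (left out, the last holds). Time passes only in rows, so rows that do not move let the fingers close. It gives the time, the measured TCP pose, the force, the opening and the grip force at its end, in the units of the state.
- manip.read_state(): the state, without advancing time (a new reading comes with each control period).
- optics.camera(name): name is "scene" or "top"; returns a dict with "frame" (420x560x3 uint8, red, green, blue), "range_z" (420x560 float32, mm along the optical axis (not along the pixel's ray), 0 where there is no reading), "mtx" (3x3 intrinsics, pixels), "distortion" ([k1, k2, p1, p2, k3] as OpenCV has them; the pictures are not rectified), "cam_to_world" (4x4, takes a point from camera to world coordinates). Camera axes: x right, y down, z forward; pixel columns grow to the right and rows downward; lengths in mm; the calibration is good to about 2 mm. A picture is of the moment at which its call begins.
- workorder.sign_off(): hands the job in; it is judged then, once.
The state is a dict: "clock": time; "joints": joint angles; "qd": joint speeds; "effort": joint torques, N m; "eef_pos": TCP position; "eef_rot": TCP orientation; "wrist_force": force on the tool from outside, world axes, zero at the start; "moment": the same for the moment, N m; "finger_gap": finger opening in mm; "finger_force": force on a finger pad.
Only numpy, scipy, OpenCV 4.12 (cv2) and the standard library are available. Lean on these libraries where they do the work, as an engineer would, in place of code of your own. Each camera call takes 0.05 s, during which the arm holds its last target. There are 200 camera calls.

## Working session

There is one attempt and no reset: what is moved stays moved. The work goes in short steps, Python scripts to look and compute and a tool call to move; the robot and the scene stay as the last step left them, time stands still between calls to the robot, and variables do not carry over. Pictures are saved under pics/ and viewed, at most 10 in all, crops included, and the job is handed in when it is done.

Besides the shell and the picture viewer there is one more tool, called after ">>>" in YAML: its name, and indented under it one key for each argument. step_arm: Moves the arm, as the interface text tells. Its arguments: {"type":"object","properties":{"increments":{"type":"array","items":{"type":"array","items":{"type":"array","items":{"type":"number"}}}},"newtons":{"type":"number"}},"required":["increments"]}

```bash
mkdir -p pics; ls; cat > h.py <<'E'
import numpy as np, cv2
from cell import manip, optics, workorder
def grab(name,fn=None):
    c=optics.camera(name)
    if fn: cv2.imwrite('pics/'+fn,c['frame'][:,:,::-1])
    return c
def ray(c,u,v):
    p=cv2.undistortPoints(np.array([[[u,v]]],float),c['mtx'],np.array(c['distortion'],float))[0,0]
    T=np.array(c['cam_to_world']); return T[:3,3],T[:3,:3]@np.array([p[0],p[1],1])
def onz(c,u,v,z):
    o,d=ray(c,u,v); return o+d*(z-o[2])/d[2]
def cloud(c):
    h,w=c['range_z'].shape
    g=np.stack(np.meshgrid(np.arange(w),np.arange(h)),-1).reshape(-1,1,2).astype(float)
    p=cv2.undistortPoints(g,c['mtx'],np.array(c['distortion'],float))[:,0]
    z=c['range_z'].reshape(-1,1); P=np.hstack([p*z,z]); T=np.array(c['cam_to_world'])
    W=P@T[:3,:3].T+T[:3,3]; W[z[:,0]==0]=np.nan
    return W.reshape(h,w,3)
E
python3 - <<'E'
from h import *
for n in('top','scene'):
    c=grab(n,n+'0.png'); print(n,np.round(c['cam_to_world'],2).tolist(),np.round(c['mtx'],0).tolist())
print(manip.read_state())
E
```

```text
pics
top [[0.03, -0.98, 0.2, 481.67], [-1.0, -0.03, 0.01, 21.7], [-0.01, -0.2, -0.98, 928.39], [0.0, 0.0, 0.0, 1.0]] [[390.0, 0.0, 275.0], [0.0, 390.0, 210.0], [0.0, 0.0, 1.0]]
scene [[-0.72, -0.39, 0.58, 44.35], [-0.7, 0.41, -0.58, 653.37], [-0.01, -0.82, -0.57, 711.04], [0.0, 0.0, 0.0, 1.0]] [[529.0, 0.0, 277.0], [0.0, 529.0, 202.0], [0.0, 0.0, 1.0]]
{'clock': 0.1, 'joints': array([-1.20359925e+00,  3.00435527e-01,  1.52148287e+00,  2.34745488e-05,
        1.32069993e+00, -6.66332083e-02]), 'qd': array([-1.91021020e-04, -1.68113708e-03, -2.85297802e-03, -4.19108192e-04,
       -8.29541601e-05,  6.51799069e-05]), 'effort': array([ 1.57073580e-03, -5.32644439e+01, -3.53282869e+01,  7.10314955e-02,
        2.34601612e-02, -8.03505964e-05]), 'eef_pos': array([ 231.1681491 , -499.04133272,  404.1472818 ]), 'eef_rot': array([-3.14057076e+00, -9.09815517e-05,  4.33824414e-01]), 'wrist_force': array([-0.04650728,  0.76664404,  0.31344812]), 'moment': array([ 0.02821885,  0.0474301 , -0.05367202]), 'finger_force': 0.0, 'finger_gap': 94.06606639631606}
```

View pics/top0.png

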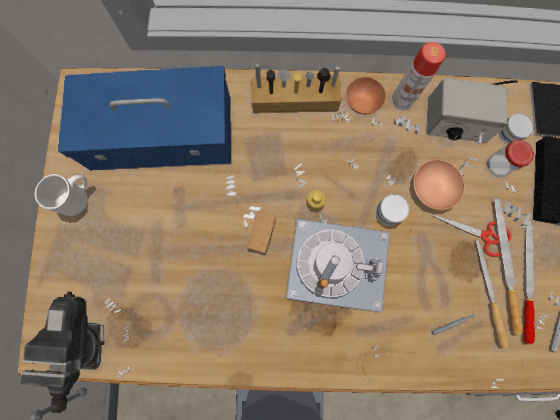

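View pics/scene0.png

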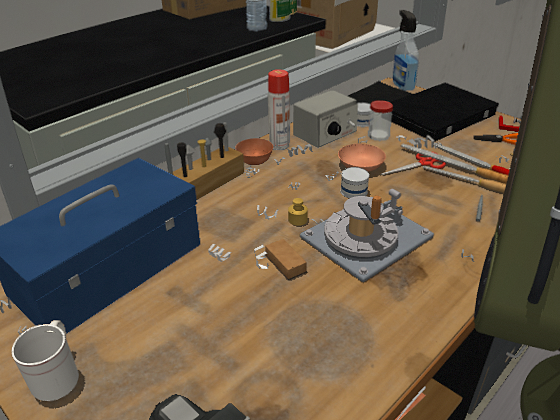

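The top view shows the base plate (corners near (295,221), (388,230), (382,309) and (288,300)), the drum flange at (333,262), the orange grip at (324,284), the pawl knob at (377,268), the tin at (392,210), the weight at (316,201) and the block at (261,233). The scene view agrees: grip at (377,208), knob at (394,197).

```bash
python3 - <<'E'
from h import *
c=grab('top'); s=grab('scene')
cor=[onz(c,u,v,12)[:2] for u,v in((295,221),(388,230),(382,309),(288,300))]
print('corners',np.round(cor),'ctr',np.mean(cor,0).round(1))
W=cloud(c);
# axis-level points
for name,cc in(('top',c),('scene',s)):
    W=cloud(cc); X=W[...,0];Y=W[...,1];Z=W[...,2]
    hsv=cv2.cvtColor(cc['frame'],cv2.COLOR_RGB2HSV)
    m0=np.mean(cor,0); near=np.hypot(X-m0[0],Y-m0[1])<150
    pl=near&(Z>6)&(Z<17)
    r=cv2.minAreaRect(W[pl][:,:2].astype(np.float32)); print(name,'plate',r)
    fl=near&(Z>88)&(Z<105); print('flange',fl.sum(),cv2.minEnclosingCircle(W[fl][:,:2].astype(np.float32)))
    gr=near&(Z>106)&(Z<160); print('grip',gr.sum(),np.nanmedian(W[gr],0),W[gr].max(0) if gr.any() else 0, W[gr].min(0))
    kn=near&(Z>66)&(Z<95)&(np.hypot(X-m0[0],Y-m0[1])>60);print('knob',kn.sum(),np.median(W[kn],0),W[kn].max(0),W[kn].min(0))
big=cv2.resize(c['frame'][200:320,270:410],None,fx=5.5,fy=5,interpolation=cv2.INTER_CUBIC) if 0 else cv2.resize(c['frame'][200:315,270:410],None,fx=5,fy=5,interpolation=cv2.INTER_CUBIC)
cv2.imwrite('pics/crop1.png',big[:,:,::-1])
E
```

```text
corners [[ 641.  -15.]
 [ 625. -237.]
 [ 441. -219.]
 [ 456.   -3.]] ctr [ 540.8 -118.8]
top plate ((556.7112426757812, -120.50670623779297), (226.41346740722656, 222.6485595703125), 82.95680236816406)
flange 1122 ((524.2586059570312, -126.85456085205078), 76.01652526855469)
grip 82 [496.58846737 -67.67777354 148.04756149] [550.08834511 -60.49143218 154.29307032] [ 486.99523624 -101.35637352  106.17389078]
knob 109 [ 534.49201865 -193.36038041   86.28005758] [567.68856806 -56.65350125  94.47800652] [ 495.21407627 -204.42551634   75.58780714]
scene plate ((555.1085205078125, -119.9314193725586), (229.01919555664062, 224.5012664794922), 83.34725952148438)
flange 609 ((524.49755859375, -126.2529296875), 75.37065124511719)
grip 222 [492.40901866 -64.7759236  129.53850719] [549.84863809 -58.65642651 153.42338686] [ 485.4491479  -104.30777443  106.00858402]
knob 125 [ 531.64202446 -191.45332465   86.2640961 ] [565.98618676 -55.10632443  94.78328338] [ 484.60176623 -202.59465465   66.83413887]
```

View pics/crop1.png

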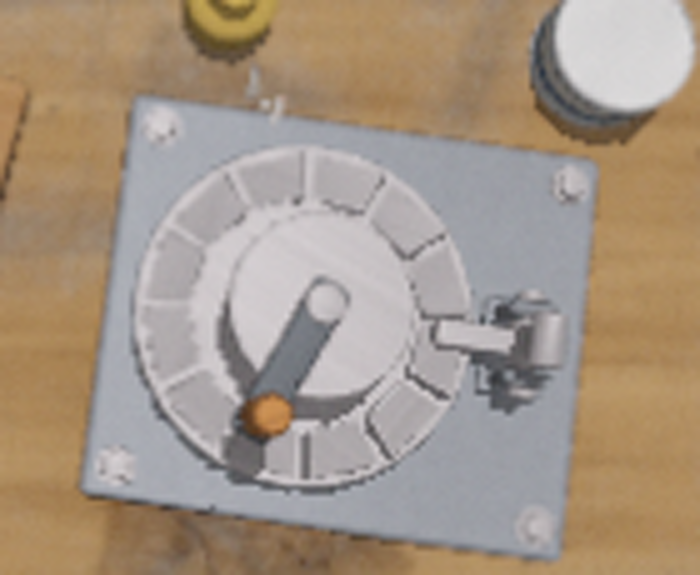

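The crop shows the axis boss at crop (328,300), the grip top at (267,414), the pawl arm from (440,335) to the knob at (546,335), and the base tilted slightly.

```bash
python3 - <<'E'
from h import *
c=grab('top'); s=grab('scene')
P=lambda a,b:(270+a/5-.4,200+b/5-.4)
ax=onz(c,*P(328,300),100); g=onz(c,*P(267,414),150); k=onz(c,*P(546,335),86)
hs=[onz(c,*P(*q),14)[:2] for q in((160,125),(570,183),(536,525),(115,465))]
print('axis',ax,'grip',g,'r',np.linalg.norm((g-ax)[:2]),'knob',k,np.linalg.norm((k-ax)[:2]))
hs=np.array(hs);print(hs.round(1)); d=hs[0]-hs[1]; d2=hs[3]-hs[2]; e=hs[0]-hs[3];e2=hs[1]-hs[2]
yaw=[np.arctan2(-v[0],v[1]) for v in(d,d2)]+[np.arctan2(v[1],v[0]) for v in(e,e2)];print('yaw',yaw)
y=np.mean(yaw); print('crank',np.arctan2(*(g-ax)[[1,0]])-y, 'knob bearing in base',np.arctan2(*(k-ax)[[1,0]])-y)
for cc in(c,s):
  W=cloud(cc); q=np.hypot(W[...,0]-k[0],W[...,1]-k[1])<25; q&=(W[...,2]>70)
  print('knobpts',q.sum(),np.nanmedian(W[q],0),np.nanmin(W[q],0),np.nanmax(W[q],0))
  f=np.abs(W[...,2]-92)<4; f&=np.hypot(W[...,0]-ax[0],W[...,1]-ax[1])<50
  print('flange',f.sum(),cv2.minEnclosingCircle(W[f][:,:2].astype(np.float32)))
print(onz(c,392,210,52),onz(c,316,199,55),onz(c,261,233,27))
E
```

```text
axis [545.01366603 -98.46484464 100.        ] grip [495.83162346 -67.24870833 150.        ] r 58.25221436571199 knob [ 533.37542095 -194.54331872   86.        ] 96.78079318365772
[[ 632.2  -31.1]
 [ 609.6 -225.9]
 [ 450.8 -207. ]
 [ 473.3  -13. ]]
yaw [np.float64(-0.11563848552424738), np.float64(-0.11519547861397324), np.float64(-0.11330546595815094), np.float64(-0.11887090844447552)]
crank 2.6917967710956834 knob bearing in base -1.5755891399227915
knobpts 86 [ 531.59914345 -195.57507547   85.83364702] [ 519.73796239 -204.53620962   76.21030776] [ 543.44187638 -189.12183955   91.25829721]
flange 888 ((543.8654174804688, -96.73825073242188), 40.14915466308594)
knobpts 87 [ 529.28058512 -193.17759595   83.91716607] [ 519.00015101 -200.60905935   70.48616334] [ 543.89763867 -187.72553698   90.93849225]
flange 427 ((543.7791748046875, -93.95298767089844), 42.96529006958008)
[ 665.55837655 -236.67461276   52.        ] [685.92442209 -60.93832625  55.        ] [607.66987821  63.85314332  27.        ]
```

>>> step_arm:
  increments:
    - [[0, 0, 0, 0.8, -0.34, 0, 1], [0, 0, 0, 0.8, -0.34, 0, 1], [0, 0, 0, 0.8, -0.34, 0, 1], [0, 0, 0, 0.8, -0.34, 0, 1], [0, 0, 0, 0.8, -0.34, 0, 1]]
  newtons: 20

```text
clock: 0.8
eef_pos: [348.5, -368.9, 404.7]
eef_rot: [3.142, -0.0, 0.434]
wrist_force: [0.2, -0.1, 0.8]
finger_gap: 57.5
finger_force: 0.0
```

>>> step_arm:
  increments:
    - [[0, 0, 0, 0.8, -0.34, 0, 1], [0, 0, 0, 0.8, -0.34, 0, 1], [0, 0, 0, 0.8, -0.34, 0, 1], [0, 0, 0, 0.8, -0.34, 0, 1], [0, 0, 0, 0.8, -0.34, 0, 1]]

```text
clock: 1.3
eef_pos: [465.2, -239.9, 404.7]
eef_rot: [3.142, -0.0, 0.434]
wrist_force: [0.3, -0.9, -0.8]
finger_gap: 17.2
finger_force: 0.0
```

>>> step_arm:
  increments:
    - [[0, 0, 0, 0.8, -0.34, 0, 1], [0, 0, 0, 0.8, -0.34, 0, 1], [0, 0, 0, 0.6, -0.25, 0, 1], [0, 0, -0.186, 0, 0, 0, 1], [0, 0, -0.186, 0, 0, 0, 1]]

```text
clock: 1.8
eef_pos: [529.0, -169.6, 404.4]
eef_rot: [-3.141, 0.0, 0.733]
wrist_force: [0.3, -0.0, 0.0]
finger_gap: 0.5
finger_force: 0.0
```

>>> step_arm:
  increments:
    - [[0, 0, -0.186, 0, 0, 0, 1], [0, 0, -0.186, 0, 0, 0, 1], [0, 0, -0.186, 0, 0, 0, 1], [0, 0, -0.186, 0, 0, 0, 1], [0, 0, -0.186, 0, 0, 0, 1]]

```text
clock: 2.3
eef_pos: [528.6, -170.4, 404.6]
eef_rot: [-3.141, -0.0, 1.462]
wrist_force: [-0.1, 0.2, 0.5]
finger_gap: 0.2
finger_force: 0.0
```

>>> step_arm:
  increments:
    - [[0, 0, 0, 0.2, 0.165, 0, 1], [0, 0, 0, 0, 0, 0.7, 1], [0, 0, 0, 0, 0, 0.8, 1], [0, 0, 0, 0, 0, 0.8, 1], [0, 0, 0, 0, 0, 0.4, 1]]

```text
clock: 2.8
eef_pos: [536.0, -162.5, 293.9]
eef_rot: [-3.139, -0.001, 1.451]
wrist_force: [0.0, -0.4, -0.1]
finger_gap: 0.6
finger_force: 0.0
```

```bash
python3 - <<'E'
from h import *
s=grab('scene');c=grab('top')
a=cv2.resize(s['frame'][120:290,290:450],None,fx=3.5,fy=3.5,interpolation=2);b=cv2.resize(c['frame'][200:320,300:410],None,fx=3.5,fy=3.5,interpolation=2)
o=np.zeros((595,800,3),np.uint8);o[:595,:400]=a[:,:400];o[:420,405:790]=b;cv2.imwrite('pics/look2.png',o[:,:,::-1])
print(manip.read_state()['eef_pos'])
E
```

```text
[ 536.11178355 -162.65084468  294.35376706]
```

View pics/look2.png

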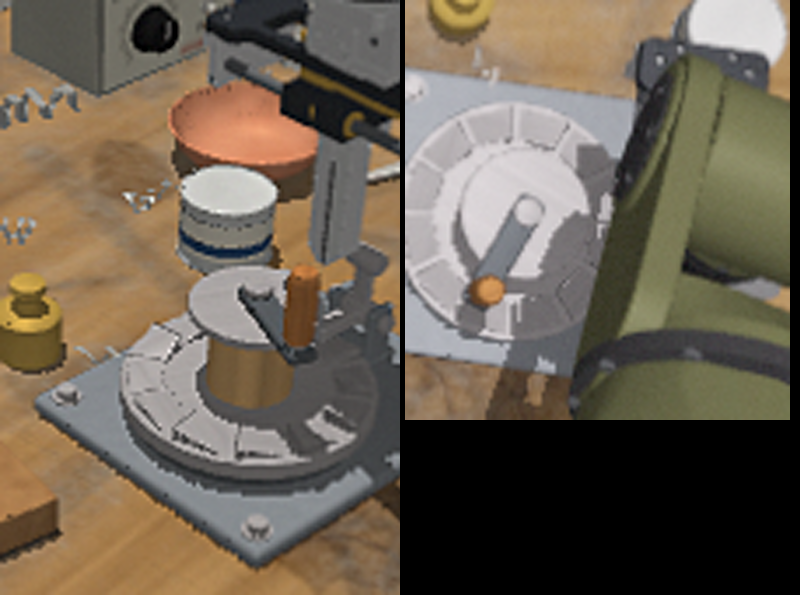

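The left (scene) view shows the closed finger pair at (340,200) hanging between the flange and the pawl knob at (365,265). The right (top) view has the arm covering the knob. I descend there.

>>> step_arm:
  increments:
    - [[0, 0, 0, 0, 0, 0.4, 1], [0, 0, 0, 0, 0, 0.43, 1], [0, 0, 0, -0.15, 0, 0, 1], [0, 0, 0, -0.15, 0, 0, 1], [0, 0, 0, -0.15, 0, 0, 1]]

```text
clock: 3.4
eef_pos: [534.3, -181.8, 264.9]
eef_rot: [3.14, 0.001, 1.455]
wrist_force: [-0.5, 1.2, 0.1]
finger_gap: 0.3
finger_force: 0.2
```

>>> step_arm:
  increments:
    - [[0, 0, 0, -0.1, 0, 0, 1], [0, 0, 0, -0.1, 0, 0, 1], [0, 0, 0, -0.1, 0, 0, 1], [0, 0, 0, -0.1, 0, 0, 1], [0, 0, 0, 0, 0, 0, 1]]

```text
clock: 3.9
eef_pos: [532.1, -197.4, 263.5]
eef_rot: [3.142, 0.0, 1.456]
wrist_force: [0.3, -0.5, -0.2]
finger_gap: 0.6
finger_force: 0.0
```

>>> step_arm:
  increments:
    - [[0, 0, 0, -0.1, 0, 0, 1], [0, 0, 0, -0.1, 0, 0, 1], [0, 0, 0, -0.1, 0, 0, 1], [0, 0, 0, -0.1, 0, 0, 1], [0, 0, 0, -0.1, 0, 0, 1]]

```text
clock: 4.4
eef_pos: [529.8, -217.2, 263.4]
eef_rot: [-3.142, -0.0, 1.456]
wrist_force: [-0.3, 0.1, 0.2]
finger_gap: 0.4
finger_force: 0.0
```

```bash
python3 - <<'E'
from h import *
s=grab('scene')
a=cv2.resize(s['frame'][150:270,320:450],None,fx=4,fy=4,interpolation=2)
cv2.imwrite('pics/look3.png',a[:,:,::-1])
print(manip.read_state()['eef_pos'],manip.read_state()['wrist_force'])
E
```

```text
[ 529.76846399 -217.6599167   263.4546798 ] [-0.48009901 -0.65391349 -0.06976006]
```

View pics/look3.png

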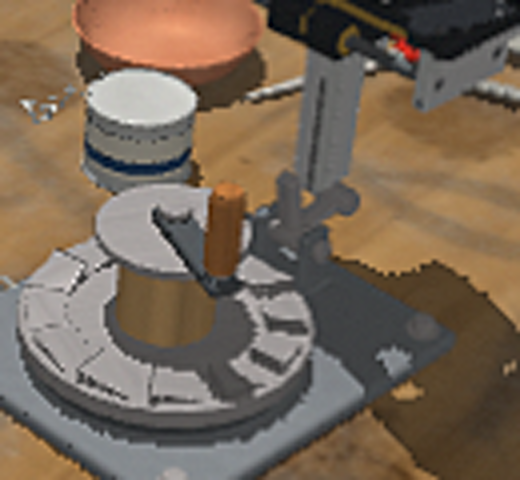

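The pawl has tipped right back: its arm stands up at (290,190) and the knob lies low at (345,200). I lift straight out and go above the crank grip with the gripper open.

>>> step_arm:
  increments:
    - [[0, 0, 0, 0, 0, -0.5, 1], [0, 0, 0, 0, 0, -0.7, 1], [0, 0, 0, 0, 0, -0.7, 1], [0, 0, 0, 0, 0, -0.7, 1], [0, 0, 0, 0, 0, 0, -1]]

```text
clock: 4.95
eef_pos: [530.1, -217.0, 371.3]
eef_rot: [3.136, 0.002, 1.456]
wrist_force: [0.0, 0.5, 0.0]
finger_gap: 5.5
finger_force: 0.0
```

>>> step_arm:
  increments:
    - [[0, 0, 0, 0.73, -0.25, 0, -1], [0, 0, 0, 0.73, -0.25, 0, -1], [0, 0, 0, 0.73, -0.25, 0, -1], [0, 0, 0, 0.73, -0.25, 0, -1], [0, 0, 0, 0.73, -0.25, 0, -1]]

```text
clock: 5.45
eef_pos: [496.4, -65.0, 366.8]
eef_rot: [-3.141, -0.0, 1.456]
wrist_force: [0.6, -0.5, 0.0]
finger_gap: 44.8
finger_force: 0.0
```

>>> step_arm:
  increments:
    - [[0, 0, 0, 0, 0, 0, -1], [0, 0, 0, 0, 0, 0, -1], [0, 0, 0, 0, 0, 0, -1], [0, 0, 0, 0, 0, 0, -1], [0, 0, 0, 0, 0, 0, -1]]

```text
clock: 5.95
eef_pos: [497.0, -66.7, 367.3]
eef_rot: [-3.141, 0.0, 1.455]
wrist_force: [0.4, -0.3, 0.4]
finger_gap: 85.3
finger_force: 0.0
```

```bash
python3 - <<'E'
from h import *
st=manip.read_state();print(st['eef_pos'],st['finger_gap'])
s=grab('scene');c=grab('top')
a=cv2.resize(s['frame'][100:270,300:450],None,fx=3,fy=3,interpolation=2);b=cv2.resize(c['frame'][200:320,290:400],None,fx=3,fy=3,interpolation=2)
o=np.zeros((510,790,3),np.uint8);o[:,:450]=a;o[:360,455:785]=b;cv2.imwrite('pics/look4.png',o[:,:,::-1])
for cc in(s,c):
  W=cloud(cc); m=(np.hypot(W[...,0]-496,W[...,1]+67)<30)&(W[...,2]>106)&(W[...,2]<156)
  hs=cv2.cvtColor(cc['frame'],cv2.COLOR_RGB2HSV); m&=(hs[...,1]>120)
  if m.sum(): print(m.sum(),W[m].min(0),W[m].max(0)); v,u=np.nonzero(m);print(u.min(),u.max(),v.min(),v.max(), W[m].mean(0))
E
```

```text
[496.96757373 -66.73165048 367.26964014] 85.2516470666016
194 [485.61461959 -78.00740593 106.82424303] [504.45272016 -58.56436215 153.05275926]
371 381 195 218 [492.96523708 -64.80295658 132.03208591]
```

View pics/look4.png

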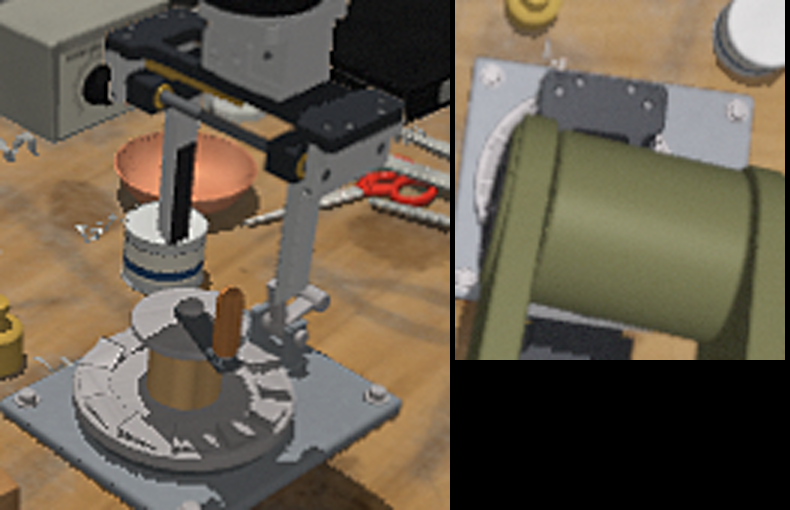

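The open fingers straddle the grip (230,320), and the pawl is still back at (300,305). I descend and close.

>>> step_arm:
  increments:
    - [[0, 0, 0, 0, 0, 0.5, -1], [0, 0, 0, 0, 0, 0.5, -1], [0, 0, 0, 0, 0, 0.48, -1], [0, 0, 0, 0, 0, 0, 0.3], [0, 0, 0, 0, 0, 0, 0.3]]
  newtons: 12

```text
clock: 6.55
eef_pos: [497.0, -66.2, 308.7]
eef_rot: [-3.141, -0.0, 1.456]
wrist_force: [0.0, 0.3, -0.1]
finger_gap: 81.5
finger_force: 0.0
```

>>> step_arm:
  increments:
    - [[0, 0, 0, 0, 0, 0, 1], [0, 0, 0, 0, 0, 0, 1], [0, 0, 0, 0, 0, 0, 1], [0, 0, 0, 0, 0, 0, 1], [0, 0, 0, 0, 0, 0, 1]]

```text
clock: 7.05
eef_pos: [496.9, -66.1, 308.4]
eef_rot: [3.141, -0.0, 1.456]
wrist_force: [-0.2, -0.8, -0.3]
finger_gap: 41.3
finger_force: 0.0
```

>>> step_arm:
  increments:
    - [[0, 0, 0, 0, 0, 0, 1], [0, 0, 0, 0, 0, 0, 1], [0, 0, 0, 0, 0, 0, 1], [0, 0, 0, 0, 0, 0, 1], [0, 0, 0, 0, 0, 0, 1]]

```text
clock: 7.55
eef_pos: [496.7, -66.0, 308.2]
eef_rot: [-3.141, -0.0, 1.456]
wrist_force: [-5.2, 1.4, 3.5]
finger_gap: 17.7
finger_force: 12.0
```

```bash
cat > arc.py <<'E'
import sys; from h import *
C=np.array([float(sys.argv[1]),float(sys.argv[2])]); R=float(sys.argv[3]); d=float(sys.argv[4]); n=int(sys.argv[5])
st=manip.read_state(); p=st['eef_pos'][:2]; yw=st['eef_rot'][2]; f=st['wrist_force']
a=np.arctan2(*(p-C)[::-1]); q=p
er=(p-C)/np.hypot(*(p-C)); et=np.array([er[1],-er[0]])
print('crank',a+.116,'r',np.hypot(*(p-C)),'Frad',f[:2]@er,'Ftan',f[:2]@et,f)
X=np.array([np.cos(yw),np.sin(yw)]);Y=np.array([np.sin(yw),-np.cos(yw)])
for i in range(1,n+1):
    t=a-d*i; g=C+R*np.array([np.cos(t),np.sin(t)]); e=(g-q)/40; q=g
    print(i,round(e@X,3),round(e@Y,3),'crank',round(t+.116,2))
E
python3 arc.py 543 -97 55.5 0.06 5
```

```text
crank 2.6676234788381374 r 55.70568459335398 Frad 5.062521439416155 Ftan -1.7407570711826812 [-5.17518662  1.36996422  3.45770058]
1 0.07 0.045 crank 2.61
2 0.07 0.045 crank 2.55
3 0.067 0.049 crank 2.49
4 0.064 0.053 crank 2.43
5 0.061 0.056 crank 2.37
```

>>> step_arm:
  increments:
    - [[0, 0, 0, 0.07, 0.045, 0, 1], [0, 0, 0, 0.07, 0.045, 0, 1], [0, 0, 0, 0.067, 0.049, 0, 1], [0, 0, 0, 0.064, 0.053, 0, 1], [0, 0, 0, 0.061, 0.056, 0, 1]]

```text
clock: 8.05
eef_pos: [507.8, -53.3, 308.2]
eef_rot: [-3.138, -0.001, 1.457]
wrist_force: [-10.8, 9.0, 9.1]
finger_gap: 17.6
finger_force: 12.0
```

```bash
python3 arc.py 543 -97 55.5 0.1 10
```

```text
crank 2.3650214554247015 r 56.05952129618797 Frad 13.772899969301193 Ftan -2.7781920483375666 [-10.8046254    8.98171445   9.0592867 ]
1 0.084 0.112 crank 2.27
2 0.083 0.111 crank 2.17
3 0.072 0.119 crank 2.07
4 0.059 0.125 crank 1.97
5 0.047 0.131 crank 1.87
6 0.033 0.135 crank 1.77
7 0.02 0.137 crank 1.67
8 0.006 0.139 crank 1.57
9 -0.008 0.138 crank 1.47
10 -0.022 0.137 crank 1.37
```

```bash
python3 arc.py 541.5 -95.5 55.5 0.05 5
```

```text
crank 2.3608155154247967 r 53.95084929447755 Frad 13.761093274041087 Ftan -2.83609529546594 [-10.8046254    8.98171445   9.0592867 ]
1 0.075 0.023 crank 2.31
2 0.045 0.052 crank 2.26
3 0.043 0.055 crank 2.21
4 0.04 0.057 crank 2.16
5 0.037 0.059 crank 2.11
```

>>> step_arm:
  increments:
    - [[0, 0, 0, 0.075, 0.023, 0, 1], [0, 0, 0, 0.045, 0.052, 0, 1], [0, 0, 0, 0.043, 0.055, 0, 1], [0, 0, 0, 0.04, 0.057, 0, 1], [0, 0, 0, 0.037, 0.059, 0, 1]]

```text
clock: 8.55
eef_pos: [519.1, -45.1, 308.2]
eef_rot: [-3.14, -0.001, 1.456]
wrist_force: [-6.7, 8.3, 5.6]
finger_gap: 17.4
finger_force: 12.0
```

```bash
python3 arc.py 541.5 -95.5 55.5 0.1 5
```

```text
crank 2.105716390083276 r 55.14532811497097 Frad 10.3599651443021 Ftan -2.7457176969776373 [-6.72245798  8.3472392   5.58267244]
1 0.072 0.118 crank 2.01
2 0.052 0.129 crank 1.91
3 0.039 0.133 crank 1.81
4 0.025 0.136 crank 1.71
5 0.012 0.138 crank 1.61
```

```bash
python3 arc.py 541 -93.3 55.5 0.08 5
```

```text
crank 2.113993561603545 r 52.933991052220506 Frad 10.382336774415245 Ftan -2.659873411513317 [-6.72245798  8.3472392   5.58267244]
1 0.108 0.064 crank 2.03
2 0.045 0.101 crank 1.95
3 0.037 0.105 crank 1.87
4 0.029 0.107 crank 1.79
5 0.02 0.109 crank 1.71
```

>>> step_arm:
  increments:
    - [[0, 0, 0, 0.108, 0.064, 0, 1], [0, 0, 0, 0.045, 0.101, 0, 1], [0, 0, 0, 0.037, 0.105, 0, 1], [0, 0, 0, 0.029, 0.107, 0, 1], [0, 0, 0, 0.02, 0.109, 0, 1]]

```text
clock: 9.05
eef_pos: [539.9, -38.3, 308.3]
eef_rot: [-3.142, -0.0, 1.456]
wrist_force: [-1.9, -1.4, 2.6]
finger_gap: 17.6
finger_force: 12.0
```

```bash
python3 arc.py 541 -93.3 55.5 0.08 5
```

```text
crank 1.7072535958351627 r 54.99326420976562 Frad -1.3937807554757806 Ftan -1.8817837873165184 [-1.85287908 -1.43198259  2.60747924]
1 0.023 0.109 crank 1.63
2 0.002 0.111 crank 1.55
3 -0.007 0.111 crank 1.47
4 -0.016 0.11 crank 1.39
5 -0.025 0.108 crank 1.31
```

>>> step_arm:
  increments:
    - [[0, 0, 0, 0.013, 0.109, 0, 1], [0, 0, 0, 0.002, 0.111, 0, 1], [0, 0, 0, -0.007, 0.111, 0, 1], [0, 0, 0, -0.016, 0.11, 0, 1], [0, 0, 0, -0.025, 0.108, 0, 1]]

```text
clock: 9.55
eef_pos: [561.7, -41.7, 308.3]
eef_rot: [3.141, -0.001, 1.457]
wrist_force: [0.6, 6.4, 2.5]
finger_gap: 17.2
finger_force: 12.0
```

```bash
python3 arc.py 541.5 -93.5 55.3 0.06 5
```

```text
crank 1.3158693278930875 r 55.59088563531047 Frad 6.225269004339484 Ftan -1.7735961865174363 [0.60355569 6.44479155 2.50084793]
1 -0.03 0.078 crank 1.26
2 -0.028 0.078 crank 1.2
3 -0.033 0.076 crank 1.14
4 -0.037 0.074 crank 1.08
5 -0.042 0.072 crank 1.02
```

>>> step_arm:
  increments:
    - [[0, 0, 0, -0.003, 0.083, 0, 1], [0, 0, 0, -0.026, 0.078, 0, 1], [0, 0, 0, -0.031, 0.076, 0, 1], [0, 0, 0, -0.036, 0.074, 0, 1], [0, 0, 0, -0.041, 0.072, 0, 1]]

```text
clock: 10.05
eef_pos: [576.2, -49.2, 308.3]
eef_rot: [3.141, -0.001, 1.457]
wrist_force: [2.8, 6.5, 1.6]
finger_gap: 17.5
finger_force: 12.0
```

```bash
python3 arc.py 542 -92.6 55.3 0.04 5
```

```text
crank 1.0202165654899904 r 55.26246441729751 Frad 6.802580972310222 Ftan -1.7913902560682051 [2.79811899 6.45404656 1.599423  ]
1 -0.029 0.047 crank 0.98
2 -0.032 0.045 crank 0.94
3 -0.034 0.044 crank 0.9
4 -0.035 0.043 crank 0.86
5 -0.037 0.041 crank 0.82
```

>>> step_arm:
  increments:
    - [[0, 0, 0, -0.012, 0.058, 0, 1], [0, 0, 0, -0.032, 0.046, 0, 1], [0, 0, 0, -0.034, 0.044, 0, 1], [0, 0, 0, -0.035, 0.043, 0, 1], [0, 0, 0, -0.037, 0.041, 0, 1]]

```text
clock: 10.55
eef_pos: [584.5, -56.4, 308.3]
eef_rot: [3.141, -0.0, 1.456]
wrist_force: [2.4, 4.6, 1.8]
finger_gap: 17.6
finger_force: 12.0
```

```bash
python3 arc.py 542.7 -92 55.3 0.02 5
```

```text
crank 0.8208390047729213 r 54.900483027098836 Frad 4.786581519940974 Ftan -1.9167320995480541 [2.40414291 4.56128506 1.82292299]
1 -0.012 0.027 crank 0.8
2 -0.019 0.02 crank 0.78
3 -0.02 0.019 crank 0.76
4 -0.02 0.019 crank 0.74
5 -0.021 0.018 crank 0.72
```

>>> step_arm:
  increments:
    - [[0, 0, 0, -0.012, 0.027, 0, 1], [0, 0, 0, -0.019, 0.02, 0, 1], [0, 0, 0, -0.02, 0.019, 0, 1], [0, 0, 0, -0.02, 0.019, 0, 1], [0, 0, 0, -0.021, 0.018, 0, 1]]

```text
clock: 11.05
eef_pos: [588.0, -60.5, 308.3]
eef_rot: [3.141, -0.0, 1.456]
wrist_force: [1.2, 3.6, 1.9]
finger_gap: 17.5
finger_force: 12.0
```

```bash
python3 arc.py 543 -92 55.3 0.02 5
```

```text
crank 0.7254835330819726 r 54.94246787904005 Frad 2.9860476357362704 Ftan -2.256764434527435 [1.15651977 3.55976519 1.90860346]
1 -0.015 0.025 crank 0.71
2 -0.021 0.018 crank 0.69
3 -0.022 0.017 crank 0.67
4 -0.022 0.017 crank 0.65
5 -0.022 0.016 crank 0.63
```

>>> step_arm:
  increments:
    - [[0, 0, 0, -0.018, 0.021, 0, 1], [0, 0, 0, -0.021, 0.018, 0, 1], [0, 0, 0, -0.022, 0.017, 0, 1], [0, 0, 0, -0.022, 0.017, 0, 1], [0, 0, 0, -0.022, 0.016, 0, 1]]

```text
clock: 11.55
eef_pos: [590.9, -64.7, 308.2]
eef_rot: [-3.14, -0.001, 1.456]
wrist_force: [-5.6, 11.5, 7.1]
finger_gap: 17.4
finger_force: 12.0
```

```bash
python3 arc.py 543 -92 55.3 0.02 5
```

```text
crank 0.6343654862429807 r 55.165013452155215 Frad 0.821868584132487 Ftan -12.78501357753607 [-5.62057592 11.51265245  7.1270362 ]
1 -0.02 0.019 crank 0.61
2 -0.023 0.016 crank 0.59
3 -0.023 0.015 crank 0.57
4 -0.023 0.015 crank 0.55
5 -0.024 0.014 crank 0.53
```

The tangential force rose from 2 N to 13 N at crank about 0.63, so this is the stop. I ease off about 1 mm and read the force again.

>>> step_arm:
  increments:
    - [[0, 0, 0, 0, 0, 0, 1], [0, 0, 0, 0, 0, 0, 1], [0, 0, 0, 0.011, -0.008, 0, 1], [0, 0, 0, 0.011, -0.008, 0, 1], [0, 0, 0, 0, 0, 0, 1]]

```text
clock: 12.05
eef_pos: [590.5, -64.1, 308.2]
eef_rot: [-3.141, -0.0, 1.456]
wrist_force: [-0.1, 4.8, 3.7]
finger_gap: 17.6
finger_force: 12.0
```

```bash
python3 arc.py 543 -92 55.3 0.02 1
```

```text
crank 0.6470971724140884 r 55.07306829601712 Frad 2.3891891470658533 Ftan -4.199046303045411 [-0.06664878  4.83071139  3.73559053]
1 -0.019 0.021 crank 0.63
```

>>> step_arm:
  increments:
    - [[0, 0, 0, 0, 0, 0, -1], [0, 0, 0, 0, 0, 0, -1], [0, 0, 0, 0, 0, 0, -1], [0, 0, 0, 0, 0, 0, -1], [0, 0, 0, 0, 0, 0, -1]]

```text
clock: 12.55
eef_pos: [590.5, -64.2, 308.2]
eef_rot: [-3.141, 0.0, 1.456]
wrist_force: [0.5, -0.1, -0.0]
finger_gap: 53.8
finger_force: 0.0
```

>>> step_arm:
  increments:
    - [[0, 0, 0, 0, 0, -0.3, -1], [0, 0, 0, 0, 0, -0.5, -1], [0, 0, 0, 0, 0, -0.7, -1], [0, 0, 0, 0, 0, -0.7, -1], [0, 0, 0, 0, 0, -0.3, -1]]

```text
clock: 13.05
eef_pos: [590.4, -64.1, 411.8]
eef_rot: [3.137, 0.0, 1.456]
wrist_force: [-1.2, 0.0, -0.6]
finger_gap: 92.9
finger_force: 0.0
```

>>> step_arm:
  increments:
    - [[0, 0, 0, -0.6, -0.3, 0, -1], [0, 0, 0, -0.8, -0.3, 0, -1], [0, 0, 0, -0.8, -0.3, 0, -1], [0, 0, 0, -0.8, -0.3, 0, -1], [0, 0, 0, -0.8, -0.3, 0, -1]]

```text
clock: 13.55
eef_pos: [512.7, -209.3, 408.1]
eef_rot: [-3.141, -0.0, 1.457]
wrist_force: [0.7, -0.4, -0.5]
finger_gap: 93.9
finger_force: 0.0
```

>>> step_arm:
  increments:
    - [[0, 0, 0, -0.8, -0.3, 0, -1], [0, 0, 0, -0.8, -0.3, 0, -1], [0, 0, 0, -0.8, -0.3, 0, -1], [0, 0, 0, -0.5, 0, 0, -1], [0, 0, 0, 0, 0, 0, -1]]

```text
clock: 14.05
eef_pos: [463.8, -321.3, 407.9]
eef_rot: [-3.141, -0.0, 1.454]
wrist_force: [-0.3, 0.5, 0.6]
finger_gap: 93.8
finger_force: 0.0
```

```bash
python3 - <<'E'
from h import *
st=manip.read_state();print(st['eef_pos'],st['finger_gap'],st['wrist_force'])
s=grab('scene');c=grab('top')
a=cv2.resize(s['frame'][130:290,240:450],None,fx=2,fy=2,interpolation=2);b=cv2.resize(c['frame'][190:320,240:410],None,fx=2,fy=2,interpolation=2)
o=np.zeros((320,770,3),np.uint8);o[:,:420]=a;o[:260,425:765]=b;cv2.imwrite('pics/look5.png',o[:,:,::-1])
W=cloud(s);hs=cv2.cvtColor(s['frame'],cv2.COLOR_RGB2HSV)
m=(np.hypot(W[...,0]-543,W[...,1]+96)<80)&(W[...,2]>110)&(W[...,2]<156)&(hs[...,1]>120)
print(m.sum(),W[m].mean(0))
hs=cv2.cvtColor(c['frame'],cv2.COLOR_RGB2HSV); W=cloud(c)
m=(np.hypot(W[...,0]-543,W[...,1]+96)<80)&(W[...,2]>130)&(hs[...,1]>150)
v,u=np.nonzero(m)
if len(u):
  g=onz(c,u.mean(),v.mean(),150);print(g,np.arctan2(g[1]+97,g[0]-544)+.116)
E
```

```text
[ 463.7899874  -321.26165236  407.87700384] 93.84186276810402 [-0.30898663  0.48366931  0.58425171]
167 [586.86334967 -62.97001618 133.44421876]
[584.60865841 -64.32028433 150.        ] 0.7936290528057213
```

View pics/look5.png

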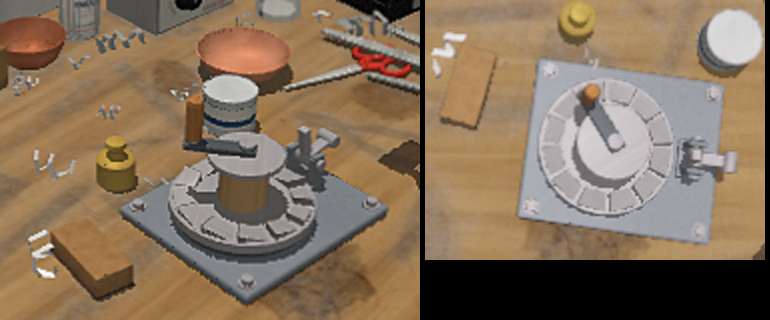

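Final view: the crank points to (590,95) in the top part, at the spot where I released it. The pawl is tipped back with its knob at (728,160), and the tin, weight and block are undisturbed. The scene camera puts the grip within 1 mm of the release pose, so I hand in.

```bash
python3 -c "
from cell import workorder
print(workorder.sign_off())"
```

```text
the job is handed in; nothing more can be done
None
```

The job is handed in: the pawl is tipped right over, and the drum was turned back until I felt the stop (about 13 N at the grip), then eased to about 4 N and released there, with the tin, weight and block untouched.

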